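# Pump up the pressure rinse bottle until its pressure pin is fully out

## Task

Pump up the white rinse bottle so that it is ready for rinsing glassware: with the fingertips press its blue plunger down and let it spring back up, stroke after stroke, until the red pressure pin on its shoulder stands fully out and the whole of its green band shows. Leave the plunger up. Do not touch the pin, do not lift, push along or tip the bottle, and leave the other bottles and glassware on the bench as they stand.

Things in the scene. Friction and masses are not known exactly. Their poses are not given: they have to be found in the camera images.
- rinse_bottle: The loose hand-pumped rinse bottle, 0.65 to 0.95 kg, standing upright: white body 100 mm across with two blue rings, blue ribbed collar 62 mm across at 146 to 162 mm height, black pump head to 193 mm, blue plunger knob on top. Origin: centre of its underside; z up its axis, x to the side where the pressure pin leans out, y to where a thin brass nozzle sticks out to 83 mm at 162 to 183 mm height.
- plunger_top (a point): Centre of the flat top of the round blue plunger knob (42 mm across, 14 mm thick, light grey disc on top), on the bottle's axis; 240 mm above the bench when the plunger is up. The point moves with the knob.
- plunger (a joint): How far the plunger is pressed straight down: 0 = up, 0.030 m = at its stop. A spring returns it in under half a second: 3 N starts it, about 9 N holds it at the stop (over 12 N means it is on the stop), 2 N more while it moves at 0.1 m/s. A stroke counts in full if it goes down 24 mm or more and comes back to within 5 mm of the top; strokes under 16 mm give nothing.
- pin_out (a joint): How far the pressure pin stands out: 0 = in, 0.018 m = fully out. Starts between 0 and 0.008 m. A full stroke of the plunger drives it out about 2.6 mm (the first up to 5 mm) and it stays there between strokes: 4 to 6 full strokes in all. After the last, strokes of 24 mm leave it 17 mm out. More strokes then do no harm: the surplus air blows off.
- pin_tip (a point): Outer end of the pressure pin: red, 10 mm across with a 12 mm head, sliding out of a black gland with a brass rim and leaning 40 degrees outwards to the bottle's x side (roughly away from the robot). A green band 7 mm wide at its lower end comes out last and shows whole when it is fully out. Tip 38 mm from the bottle's axis at 175 mm height when in, 49 mm and 188 mm when fully out.
- pin: The pressure pin with its red head 12 mm across, not to be touched; origin 3 mm below its tip, z axis out along the pin.
- amber_bottle: Bystander: dark amber reagent bottle, 82 mm across, 180 mm tall, orange cap, tan label; origin at the centre of its underside.
- black_bottle: Bystander: black reagent bottle with a black cap and white label, 72 mm across, 144 mm tall; origin at the centre of its underside.
- stoppered_bottle: Bystander: clear glass bottle with a glass stopper, 74 mm across, 153 mm tall; origin at the centre of its underside.
- glass_dish: Bystander: open clear glass dish, 102 mm across, 55 mm tall; origin at the centre of its underside.
- dropper0: Bystander: small black dropper bottle with white cap and beige rubber teat, 40 mm across, 111 mm tall; origin at the centre of its underside.
- dropper1: Bystander: a second dropper bottle like dropper0.
- dropper2: Bystander: a third dropper bottle like dropper0.
- cork: Bystander: loose cork stopper, 36 mm across, 26 mm tall; origin at the centre of its underside.
Not all that is in view belongs to the job. Leave any orange or purple look-alike of the rinse_bottle alone.

How it is judged:
By the outcome, as a careful person would: the job done as asked, in the order asked, and still so for the second after the job is handed in, with the robot touching nothing.
It also fails if it takes over 43 s, if anything falls off the work surface, if the arm or the gripper's body presses on something with over 40 N, if the wrist force passes 120 N, or if a joint passes its speed limit or range.

## Robot

A 7-joint arm with a two-finger parallel gripper is mounted at the origin on the work surface. World frame = base frame: x ahead of the robot, y to its left, z up, the work surface at z = 0. Lengths are in m, angles in rad, forces in N, time in s.
With the tool pointing down it reaches from about 0.4 to 0.9 m from the base axis. Payload 5.6 kg.
Tool frame: the origin (TCP) lies at the very end of the fingers, on their centre line; the grasp point (between the pads) lies 19 mm behind it; y points along the fingers, x is the direction in which the jaws open and shut, and the axes are right-handed (so a half turn about y gives the same grasp; the last joint's range is limited). The gripper opens to 92 mm and grips with 3 to 60 N. Pads are 20 mm wide; open, the fingers measure 128 mm over their backs; the gripper's body (75 mm by 189 mm) begins 69 mm behind the grasp point.
Start: joints at [-1.332, 0.468, -0.012, 1.603, 0.006, 1.071, -0.056], TCP at [0.181, 0.624, 0.215] pointing down, gripper open.
Joint ranges: [-2.53, 2.53], [-0.31, 2.02], [-1.57, 1.55], [0.28, 2.44], [-1.29, 4.43], [0.15, 1.84], [-2.92, 2.92]. Speed limits (rad/s): [2.57, 2.57, 3.14, 3.14, 3.14, 3.14, 3.14].

## Interface

Orientations are given as a unit quaternion [w, x, y, z].
In Python, from station import bot, imaging gives the robot as it stands.
- The arm moves only by the tool send_rows, never from a script. Its argument "moves" is a list of rows, each an object of numbers: "x", "y", "z": the shift along the tool's x, y, z in mm; "yaw": the turn about the tool's y in degrees; "claw": the closure, from 0 (fully open) to 1 (shut). In form: [{"x": .., "y": .., "z": .., "yaw": .., "claw": ..}, ...]. A call has exactly 8 rows; each row shifts and turns the commanded pose from where the row before left it, along the tool's axes as they then stand; what a row does not reach is not made up. A row lasts 1/12 s, in which the tool goes at most 41.7 mm and 7.16 degrees, less where a joint would pass 70% of its speed; a pose out of reach is approached as far as the arm can. A call is refused whole if a number of a shift passes 41.7 or a number of a turn 7.16, either way. A call with a gripper value outside its range is refused whole. The fingers move at their own pace and stop on an object; "force" is the grip in N (left out, the last holds). Time passes only in rows, so rows that do not move let the fingers close, or fill a call up. It gives the time, the measured TCP pose, the force and the opening at its end, in the units of the state.
- bot.observe(): the state, without advancing time (a new reading comes with each control period).
- imaging.grab_frame(name): name is "scene" or "top"; returns the picture (384x512x3 uint8, red, green, blue); there is no depth.
- imaging.camera_info(name): a dict with "fov_y" (degrees; the focal length in pixels is half the picture's height over the tangent of half this angle, whatever the lens; pixels are square), "cx", "cy" (the principal point, pixels), "k1" (the pictures are not rectified: a ray, as slopes to the right and down, at radius r is drawn at 1 + k1 r^2 times it, then the intrinsics apply), "position" and "orientation" of the camera in the world. Camera axes: x right, y down, z forward; pixel columns grow to the right and rows downward; lengths in m; the calibration is good to about 2 mm. A picture is of the moment at which its call begins. camera_info takes no time and is no camera call.
- bot.sign_off(): hands the job in, once; it reports no verdict.
The state is a dict: "time_s": time; "q": joint angles; "qd": joint speeds; "tau": joint torques, N m; "eef_pos": TCP position; "orientation": TCP orientation; "wrist_force": force on the tool from outside, world axes, zero at the start; "wrist_torque": the same for the moment, N m; "width": finger opening in m.
Only numpy, scipy, OpenCV 4.12 (cv2) and the standard library are available. Lean on these libraries where they do the work, as an engineer would, in place of code of your own. Each camera call takes 0.05 s, during which the arm holds its last target.

## Working session

There is one attempt and no reset: what is moved stays moved. The work goes in short steps, Python scripts to look and compute and a tool call to move; the robot and the scene stay as the last step left them, time stands still between calls to the robot, and variables do not carry over. Pictures are saved under pics/ and viewed, and the job is handed in when it is done.

Besides the shell and the picture viewer there is one more tool, called after ">>>" by a JSON object that holds its "method" and its "body". send_rows: Moves the arm, as the interface text tells. Its arguments: {"type":"object","properties":{"moves":{"type":"array","items":{"type":"object","properties":{"x":{"type":"number"},"y":{"type":"number"},"z":{"type":"number"},"yaw":{"type":"number"},"claw":{"type":"number"}}}},"force":{"type":"number"}},"required":["moves"]}

```bash
ls; mkdir -p pics
cat > h.py <<'E'
import numpy as np, cv2
from station import bot, imaging
from scipy.spatial.transform import Rotation as R
def cam(n):
    c=imaging.camera_info(n); f=192/np.tan(np.radians(c['fov_y']/2))
    w,x,y,z=c['orientation']; return c,f,R.from_quat([x,y,z,w]).as_matrix(),np.array(c['position'])
def K(n):
    c,f,M,p=cam(n); return np.array([[f,0,c['cx']],[0,f,c['cy']],[0,0,1.]]),np.array([c['k1'],0,0,0,0.])
def ray(n,u,v):
    c,f,M,p=cam(n); k,d=K(n)
    s=cv2.undistortPoints(np.array([[[u,v]]],float),k,d)[0,0]
    return p,M@np.array([s[0],s[1],1])
def onz(n,u,v,z):
    p,d=ray(n,u,v); return p+d*(z-p[2])/d[2]
def proj(n,P):
    c,f,M,p=cam(n); k,d=K(n); q=M.T@(np.array(P)-p)
    return cv2.projectPoints(q.reshape(1,1,3),np.zeros(3),np.zeros(3),k,d)[0].ravel()
def tri(obs):
    A=np.zeros((3,3));b=np.zeros(3)
    for n,u,v in obs:
        p,d=ray(n,u,v); d=d/np.linalg.norm(d); Q=np.eye(3)-np.outer(d,d); A+=Q;b+=Q@p
    return np.linalg.solve(A,b)
def grab(n,tag):
    im=imaging.grab_frame(n); cv2.imwrite(f'pics/{tag}.png',cv2.cvtColor(im,cv2.COLOR_RGB2BGR)); return im
E
python3 - <<'E'
from h import *
for n in('scene','top'):
    grab(n,n+'0'); print(imaging.camera_info(n))
print(bot.observe())
E
```

```text
pics
{'fov_y': 51.0471650627331, 'cx': 256.39948871794525, 'cy': 183.82720226086138, 'k1': -0.07377291304365775, 'position': array([0.80956716, 0.16014973, 1.02309304]), 'orientation': array([-0.08664847,  0.52100984,  0.83776605, -0.13852376])}
{'fov_y': 55.94283058634863, 'cx': 256.77978826982667, 'cy': 188.070261845169, 'k1': -0.012371595647359184, 'position': array([0.46016305, 0.02497312, 0.94324222]), 'orientation': array([ 0.06040291, -0.69759179,  0.71316039, -0.03345807])}
{'time_s': 0.1, 'q': array([-1.33199785,  0.46830364, -0.01161425,  1.60347999,  0.00603318,
        1.07141765, -0.0563098 ]), 'qd': array([ 0.00038452, -0.00340026, -0.00085494, -0.00215715,  0.00026443,
        0.00059255, -0.00128885]), 'tau': array([ 1.19770215e-03, -5.21650922e+01, -1.26611275e-02, -2.44369930e+01,
       -5.68749115e-02,  1.40793377e-02,  6.57049600e-05]), 'eef_pos': array([0.18068016, 0.62385669, 0.21374753]), 'orientation': array([-0.56489969,  0.56564413,  0.42440046, -0.42522852]), 'wrist_force': array([ 0.27826311, -0.53045276,  0.20753024]), 'wrist_torque': array([-0.04673716, -0.05047307,  0.02607945]), 'width': 0.0919365512156224}
```

View pics/scene0.png

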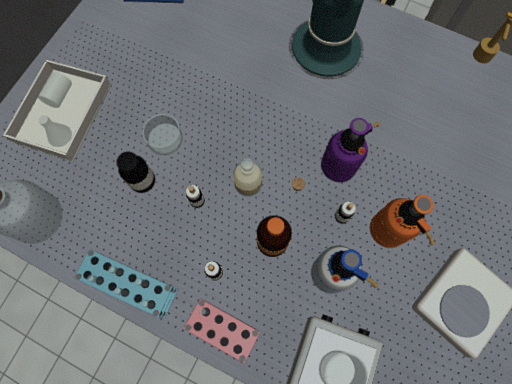

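View pics/top0.png

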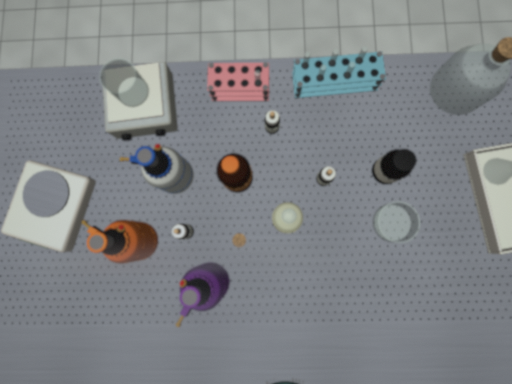

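Run:
```python
import cv2,numpy as np
from h import *
a=cv2.imread('pics/scene0.png')[225:315,295:395]; b=cv2.imread('pics/top0.png')[120:210,100:200]
o=[cv2.resize(i,(400*1,360),interpolation=cv2.INTER_CUBIC) for i in (a,b)]
cv2.imwrite('pics/crop0.png',np.hstack(o))
for n,x0,y0,x1,y1 in(('scene',295,225,395,315),('top',100,120,200,210)):
    im=cv2.imread(f'pics/{n}0.png'); h=cv2.cvtColor(im,cv2.COLOR_BGR2HSV)
    m=np.zeros(h.shape[:2],np.uint8); m[y0:y1,x0:x1]=cv2.inRange(h,(105,120,60),(125,255,255))[y0:y1,x0:x1]
    k,l,s,c=cv2.connectedComponentsWithStats(m); 
    for i in range(1,k):
        if s[i][4]>10: print(n,s[i],c[i])
for P in [(0,0,0),(.5,0,0),(.5,.2,0),(.5,.3,.24)]: print(P,proj('top',P),proj('scene',P))
```

```text
scene [341 250  28  29 255] [354.12941176 264.81960784]
scene [328 252  11  23  48] [330.97916667 263.10416667]
scene [341 276  11   4  16] [345.5625 278.    ]
top [130 147  26  20 163] [143.73619632 157.6809816 ]
top [151 155  20  22  80] [164.3875 168.5875]
(0, 0, 0) [286.09786    427.10255407] [325.63580671  46.08775468]
(0.5, 0, 0) [280.42895942 220.5798807 ] [253.55206434 183.814727  ]
(0.5, 0.2, 0) [203.90418698 222.19297194] [321.85777081 215.732958  ]
(0.5, 0.3, 0.24) [131.14478653 218.53614782] [385.084098   207.53810278]
```

View pics/crop0.png

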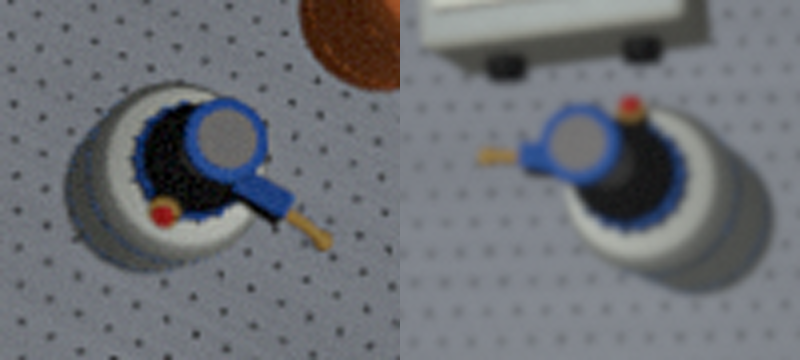

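```bash
cat >> h.py <<'E'
def disc(im,x0,y0,x1,y1):
    "grey disc centre: low-saturation blob enclosed by the blue ring"
    h=cv2.cvtColor(im[y0:y1,x0:x1],cv2.COLOR_RGB2HSV)
    b=cv2.inRange(h,(100,110,50),(130,255,255))
    cs,hi=cv2.findContours(b,cv2.RETR_CCOMP,cv2.CHAIN_APPROX_NONE)
    return [(cv2.contourArea(c),np.array(cv2.fitEllipse(c)[0])+[x0,y0]) for c,q in zip(cs,hi[0]) if q[3]>=0 and len(c)>=8 and cv2.contourArea(c)>30]
def red(im,x0,y0,x1,y1):
    h=cv2.cvtColor(im[y0:y1,x0:x1],cv2.COLOR_RGB2HSV)
    m=cv2.inRange(h,(0,170,90),(6,255,255))|cv2.inRange(h,(170,150,90),(180,255,255))
    k,l,s,c=cv2.connectedComponentsWithStats(m)
    return [(s[i][4],c[i]+[x0,y0]) for i in range(1,k) if s[i][4]>4]
def pose():
    s=bot.observe(); w,x,y,z=s['orientation']; return s,R.from_quat([x,y,z,w])
E
python3 - <<'E'
from h import *
L=lambda n:cv2.cvtColor(cv2.imread(f'pics/{n}0.png'),cv2.COLOR_BGR2RGB)
S=disc(L('scene'),335,245,375,285);T=disc(L('top'),125,140,165,180);print(S,T)
rs=red(L('scene'),325,265,350,290);rt=red(L('top'),145,135,170,155);print(rs,rt)
P=tri([('scene',*S[0][1]),('top',*T[0][1])]);print('knob',P,onz('scene',*S[0][1],.24),onz('top',*T[0][1],.24))
Q=tri([('scene',*rs[0][1]),('top',*rt[0][1])]);print('pin',Q,(Q-P), np.hypot(*(Q-P)[:2]),proj('scene',P),proj('top',P))
for nm,sc,tp in(('orange',(423,205),(97,242)),('purple',(360,127),(191,297)),('amber',(276,226),(231,165))): print(nm,tri([('scene',*sc),('top',*tp)]))
s,r=pose();print(r.as_matrix().round(3))
E
```

```text
[(199.5, array([351.22931862, 259.17206955]))] [(195.0, array([144.02869606, 155.19845581]))]
[(np.int32(18), array([335.22222222, 278.5       ]))] []
knob [0.62715278 0.27713627 0.23932756] [0.6273776  0.27689536 0.24      ] [0.62694103 0.27704307 0.24      ]Traceback (most recent call last):
  File "<stdin>", line 6, in <module>
IndexError: list index out of range
```

Run:
```python
from h import *
P=np.array([.6272,.277,.24])
rt=(157,146);Q=tri([('scene',335.2,278.5),('top',*rt)]);print('pin',Q,(Q-P), np.hypot(*(Q-P)[:2]))
for nm,sc,tp in(('orange',(423,205),(97,242)),('purple',(360,127),(191,297)),('amber',(276,226),(231,165))): print(nm,tri([('scene',*sc),('top',*tp)]))
s,r=pose();print(r.as_matrix().round(3))
print('tool shift mm to P+60',r.inv().apply(P+[0,0,.06]-s['eef_pos'])*1000)
```

```text
pin [0.66330966 0.27248311 0.17154482] [ 0.03610966 -0.00451689 -0.06845518] 0.036391063584756016
orange [0.45535084 0.37213019 0.22933117]
purple [0.3448598  0.18592393 0.22385471]
amber [0.61621778 0.11108356 0.16602615]
[[ 0.278 -0.    -0.961]
 [ 0.961 -0.002  0.278]
 [-0.002 -1.    -0.   ]]
tool shift mm to P+60 [-209.11526458  -85.85200142 -525.38486352]
```

>>> {"method": "send_rows", "body": {"moves": [{"x":-8,"y":-28,"z":-20,"yaw":0,"claw":1},{"x":-8,"y":-28,"z":-20,"yaw":0,"claw":1},{"x":-8,"y":-28,"z":-20,"yaw":0,"claw":1},{"x":-14,"y":0,"z":-35,"yaw":0,"claw":1},{"x":-14,"y":0,"z":-35,"yaw":0,"claw":1},{"x":-14,"y":0,"z":-35,"yaw":0,"claw":1},{"x":-14,"y":0,"z":-35,"yaw":0,"claw":1},{"x":-14,"y":0,"z":-35,"yaw":0,"claw":1}], "force": 20}}

```text
time_s: 0.77
eef_pos: [0.3814, 0.4672, 0.2984]
orientation: [-0.565, 0.565, 0.425, -0.425]
wrist_force: [0.6, 0.3, 0.3]
width: 0.0407
```

>>> {"method": "send_rows", "body": {"moves": [{"x":-14,"y":0,"z":-35,"yaw":0,"claw":1},{"x":-14,"y":0,"z":-35,"yaw":0,"claw":1},{"x":-14,"y":0,"z":-35,"yaw":0,"claw":1},{"x":-14,"y":0,"z":-35,"yaw":0,"claw":1},{"x":-14,"y":0,"z":-35,"yaw":0,"claw":1},{"x":-14,"y":0,"z":-35,"yaw":0,"claw":1},{"x":-14,"y":0,"z":-35,"yaw":0,"claw":1},{"x":-10,"y":0,"z":-25,"yaw":0,"claw":1}]}}

```text
time_s: 1.43
eef_pos: [0.6121, 0.2863, 0.298]
orientation: [-0.565, 0.567, 0.424, -0.424]
wrist_force: [-0.5, 0.0, 0.5]
width: 0.0005
```

Run:
```python
from h import *
P=np.array([.6272,.277,.24])
for n in('scene','top'): grab(n,n+'1')
s,r=pose();print(s);print(r.as_matrix().round(3))
print('tool shift mm to P+60',r.inv().apply(P+[0,0,.06]-s['eef_pos'])*1000)
a=cv2.imread('pics/scene1.png')[205:325,285:405]; b=cv2.imread('pics/top1.png')[90:210,80:200]
cv2.imwrite('pics/crop1.png',np.hstack([cv2.resize(i,(400,400),interpolation=cv2.INTER_CUBIC) for i in (a,b)]))
```

```text
{'time_s': 1.5333, 'q': array([-0.626432  ,  0.44938521,  0.20462796,  1.44916105, -0.08900231,
        1.25312833,  0.8664157 ]), 'qd': array([-0.05340526, -0.02404794, -0.0626591 ,  0.03305722, -0.02244377,
        0.00600649, -0.03651363]), 'tau': array([-4.79882844e-01, -5.17516065e+01,  2.14253157e+00, -2.68500584e+01,
       -7.67162419e-02,  1.54934416e-02,  2.93998383e-01]), 'eef_pos': array([0.6135284 , 0.28369661, 0.29756942]), 'orientation': array([-0.56585436,  0.56842534,  0.42180281, -0.42282841]), 'wrist_force': array([-0.03713023, -0.35334944,  0.73500571]), 'wrist_torque': array([0.03728293, 0.04386388, 0.01110188]), 'width': 0.00015990588149740394}
[[ 0.287  0.001 -0.958]
 [ 0.958 -0.004  0.287]
 [-0.003 -1.    -0.002]]
tool shift mm to P+60 [ -2.50552128  -2.39145046 -15.02226268]
```

View pics/crop1.png

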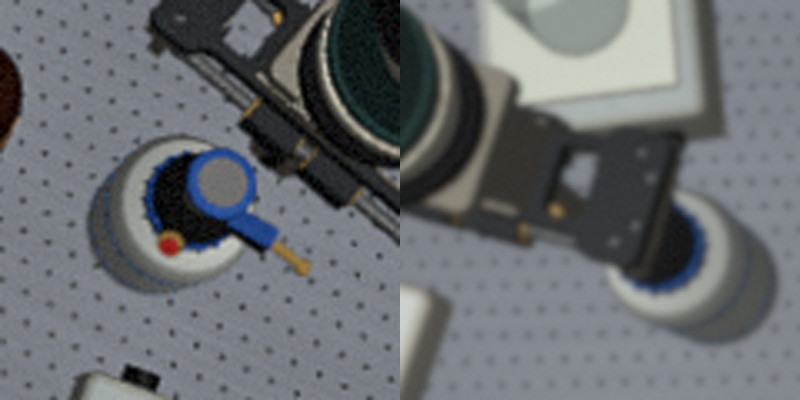

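Run:
```python
from h import *
s,r=pose();p=s['eef_pos']
for n,x0,y0 in(('scene',285,205),('top',80,90)):
    for d in (0,-.03,-.088):print(n,d,(proj(n,p+r.apply([0,d,0]))-[x0,y0])*400/120)
```

```text
scene 0 [265.43778662 147.86373684]
scene -0.03 [280.28543687 138.29388942]
scene -0.088 [312.64455639 117.39559599]
top 0 [165.11862459 218.30615171]
top -0.03 [143.06011887 205.89760711]
top -0.088 [ 94.07865191 178.33894418]
```

>>> {"method": "send_rows", "body": {"moves": [{"x":-3,"y":10,"z":-14,"yaw":0,"claw":1},{"x":0,"y":15,"z":0,"yaw":0,"claw":1},{"x":0,"y":15,"z":0,"yaw":0,"claw":1},{"x":0,"y":0,"z":0,"yaw":0,"claw":1},{"x":0,"y":0,"z":0,"yaw":0,"claw":1},{"x":0,"y":0,"z":0,"yaw":0,"claw":1},{"x":0,"y":0,"z":0,"yaw":0,"claw":1},{"x":0,"y":0,"z":0,"yaw":0,"claw":1}]}}

```text
time_s: 2.2
eef_pos: [0.6226, 0.2836, 0.2597]
orientation: [-0.565, 0.565, 0.426, -0.424]
wrist_force: [-1.5, -0.2, 0.5]
width: 0.0006
```

Run:
```python
from h import *
P=np.array([.6272,.277,.24])
for n in('scene',): grab(n,n+'2')
s,r=pose();print(s['eef_pos'],s['wrist_force'])
print('tool shift mm to P',r.inv().apply(P-s['eef_pos'])*1000, r.as_rotvec(), r.as_matrix().round(3))
a=cv2.imread('pics/scene2.png')[205:325,285:405]
cv2.imwrite('pics/crop2.png',cv2.resize(a,(500,500),interpolation=cv2.INTER_CUBIC))
```

```text
[0.62254978 0.2834664  0.25957187] [ 0.73529434 -0.14842007  0.49439399]
tool shift mm to P [-4.94280224 19.57294554 -6.24223644] [-1.32948475 -1.00071542  0.99809113] [[ 0.278  0.001 -0.961]
 [ 0.961  0.001  0.278]
 [ 0.001 -1.    -0.001]]
```

View pics/crop2.png

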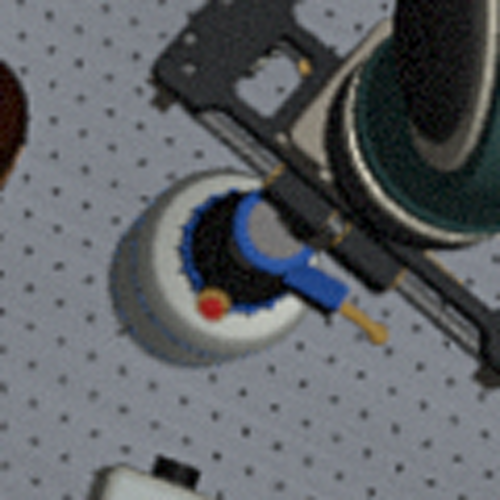

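>>> {"method": "send_rows", "body": {"moves": [{"x":-5,"y":4,"z":-6,"yaw":0,"claw":1},{"x":0,"y":4,"z":0,"yaw":0,"claw":1},{"x":0,"y":4,"z":0,"yaw":0,"claw":1},{"x":0,"y":0,"z":0,"yaw":0,"claw":1},{"x":0,"y":0,"z":0,"yaw":0,"claw":1},{"x":0,"y":0,"z":0,"yaw":0,"claw":1},{"x":0,"y":0,"z":0,"yaw":0,"claw":1},{"x":0,"y":0,"z":0,"yaw":0,"claw":1}]}}

```text
time_s: 2.92
eef_pos: [0.6267, 0.2768, 0.2468]
orientation: [-0.565, 0.565, 0.425, -0.425]
wrist_force: [0.9, -0.0, 0.9]
width: 0.0007
```

Run:
```python
from h import *
P=np.array([.6272,.277,.24])
s,r=pose();print(s['eef_pos'],s['wrist_force'])
print('tool shift mm to P',r.inv().apply(P-s['eef_pos'])*1000)
```

```text
[0.62672911 0.27676166 0.24682044] [ 0.88441117 -0.01884172  0.85151656]
tool shift mm to P [ 0.35783338  6.82066219 -0.38407236]
```

>>> {"method": "send_rows", "body": {"moves": [{"x":0,"y":6,"z":0,"yaw":0,"claw":1},{"x":0,"y":6,"z":0,"yaw":0,"claw":1},{"x":0,"y":6,"z":0,"yaw":0,"claw":1},{"x":0,"y":6,"z":0,"yaw":0,"claw":1},{"x":0,"y":6,"z":0,"yaw":0,"claw":1},{"x":0,"y":4,"z":0,"yaw":0,"claw":1},{"x":0,"y":0,"z":0,"yaw":0,"claw":1},{"x":0,"y":0,"z":0,"yaw":0,"claw":1}]}}

```text
time_s: 3.58
eef_pos: [0.6273, 0.277, 0.2135]
orientation: [-0.565, 0.565, 0.426, -0.424]
wrist_force: [-1.1, 0.1, 6.9]
width: 0.0005
```

>>> {"method": "send_rows", "body": {"moves": [{"x":0,"y":2,"z":0,"yaw":0,"claw":1},{"x":0,"y":0,"z":0,"yaw":0,"claw":1},{"x":0,"y":0,"z":0,"yaw":0,"claw":1},{"x":0,"y":0,"z":0,"yaw":0,"claw":1},{"x":0,"y":0,"z":0,"yaw":0,"claw":1},{"x":0,"y":0,"z":0,"yaw":0,"claw":1},{"x":0,"y":0,"z":0,"yaw":0,"claw":1},{"x":0,"y":0,"z":0,"yaw":0,"claw":1}]}}

```text
time_s: 4.25
eef_pos: [0.6274, 0.277, 0.2119]
orientation: [-0.565, 0.565, 0.426, -0.424]
wrist_force: [-0.6, -0.5, 7.8]
width: 0.0007
```

>>> {"method": "send_rows", "body": {"moves": [{"x":0,"y":-7,"z":0,"yaw":0,"claw":1},{"x":0,"y":-7,"z":0,"yaw":0,"claw":1},{"x":0,"y":-7,"z":0,"yaw":0,"claw":1},{"x":0,"y":-7,"z":0,"yaw":0,"claw":1},{"x":0,"y":-8,"z":0,"yaw":0,"claw":1},{"x":0,"y":0,"z":0,"yaw":0,"claw":1},{"x":0,"y":0,"z":0,"yaw":0,"claw":1},{"x":0,"y":0,"z":0,"yaw":0,"claw":1}]}}

```text
time_s: 4.92
eef_pos: [0.626, 0.2763, 0.2458]
orientation: [0.565, -0.565, -0.424, 0.425]
wrist_force: [-0.5, 0.3, 0.3]
width: 0.0003
```

Run:
```python
from h import *
im=grab('scene','scene3');print(bot.observe()['eef_pos'],red(im,320,260,350,295))
a=cv2.imread('pics/scene2.png')[235:305,305:375];b=cv2.imread('pics/scene3.png')[235:305,305:375]
cv2.imwrite('pics/crop3.png',np.hstack([cv2.resize(i,(400,400),interpolation=cv2.INTER_CUBIC) for i in (a,b)]))
```

```text
[0.62601358 0.27634919 0.24563552] [(np.int32(20), array([335.25, 278.95]))]
```

View pics/crop3.png

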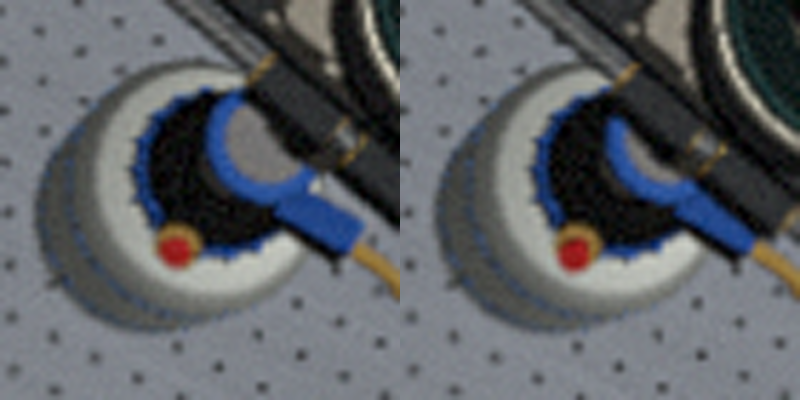

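>>> {"method": "send_rows", "body": {"moves": [{"x":1,"y":7,"z":0,"yaw":0,"claw":1},{"x":0,"y":7,"z":-1,"yaw":0,"claw":1},{"x":0,"y":7,"z":0,"yaw":0,"claw":1},{"x":0,"y":7,"z":0,"yaw":0,"claw":1},{"x":0,"y":7,"z":0,"yaw":0,"claw":1},{"x":0,"y":0,"z":0,"yaw":0,"claw":1},{"x":0,"y":0,"z":0,"yaw":0,"claw":1},{"x":0,"y":0,"z":0,"yaw":0,"claw":1}]}}

```text
time_s: 5.63
eef_pos: [0.6276, 0.2775, 0.2118]
orientation: [0.565, -0.565, -0.425, 0.425]
wrist_force: [-2.9, -0.7, 6.8]
width: 0.0008
```

>>> {"method": "send_rows", "body": {"moves": [{"x":0,"y":-7,"z":0,"yaw":0,"claw":1},{"x":0,"y":-7,"z":0,"yaw":0,"claw":1},{"x":0,"y":-7,"z":0,"yaw":0,"claw":1},{"x":0,"y":-7,"z":0,"yaw":0,"claw":1},{"x":0,"y":-7,"z":0,"yaw":0,"claw":1},{"x":0,"y":0,"z":0,"yaw":0,"claw":1},{"x":0,"y":0,"z":0,"yaw":0,"claw":1},{"x":0,"y":0,"z":0,"yaw":0,"claw":1}]}}

```text
time_s: 6.3
eef_pos: [0.6278, 0.277, 0.246]
orientation: [-0.565, 0.565, 0.425, -0.425]
wrist_force: [0.3, 0.2, -0.1]
width: 0.0005
```

Run:
```python
from h import *
im=grab('scene','scene4');print(bot.observe()['eef_pos'],red(im,320,260,350,295))
B=np.array([.6272,.277,0]); u=np.array([1,-.125,0]);u/=np.linalg.norm(u)
for t in(0,.5,1): print(t,proj('scene',B+u*(.038+.011*t)+[0,0,.175+.013*t]))
a=cv2.imread('pics/scene3.png')[235:305,305:375];b=cv2.imread('pics/scene4.png')[235:305,305:375]
cv2.imwrite('pics/crop4.png',np.hstack([cv2.resize(i,(400,400),interpolation=cv2.INTER_CUBIC) for i in (a,b)]))
```

```text
[0.62767379 0.27705371 0.24588825] [(np.int32(21), array([335.23809524, 279.19047619]))]
0 [335.3214211  279.00045657]
0.5 [334.57770004 280.96849963]
1 [333.8198725  282.97256194]
```

View pics/crop4.png

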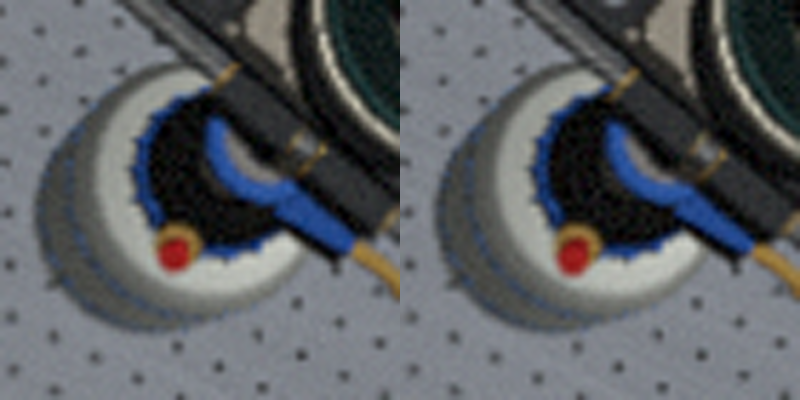

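>>> {"method": "send_rows", "body": {"moves": [{"x":0,"y":7,"z":0,"yaw":0,"claw":1},{"x":0,"y":8,"z":0,"yaw":0,"claw":1},{"x":0,"y":8,"z":0,"yaw":0,"claw":1},{"x":0,"y":8,"z":0,"yaw":0,"claw":1},{"x":0,"y":6,"z":0,"yaw":0,"claw":1},{"x":0,"y":0,"z":0,"yaw":0,"claw":1},{"x":0,"y":0,"z":0,"yaw":0,"claw":1},{"x":0,"y":0,"z":0,"yaw":0,"claw":1}]}}

```text
time_s: 7.02
eef_pos: [0.6285, 0.2775, 0.2105]
orientation: [-0.565, 0.565, 0.425, -0.424]
wrist_force: [-0.6, 0.2, 8.3]
width: 0.0004
```

>>> {"method": "send_rows", "body": {"moves": [{"x":0,"y":2,"z":0,"yaw":0,"claw":1},{"x":0,"y":0,"z":0,"yaw":0,"claw":1},{"x":0,"y":0,"z":0,"yaw":0,"claw":1},{"x":0,"y":0,"z":0,"yaw":0,"claw":1},{"x":0,"y":0,"z":0,"yaw":0,"claw":1},{"x":0,"y":0,"z":0,"yaw":0,"claw":1},{"x":0,"y":0,"z":0,"yaw":0,"claw":1},{"x":0,"y":0,"z":0,"yaw":0,"claw":1}]}}

```text
time_s: 7.68
eef_pos: [0.6288, 0.2776, 0.2104]
orientation: [-0.565, 0.565, 0.426, -0.424]
wrist_force: [-3.9, -1.8, 16.4]
width: 0.0006
```

>>> {"method": "send_rows", "body": {"moves": [{"x":0,"y":-9,"z":0,"yaw":0,"claw":1},{"x":0,"y":-7,"z":0,"yaw":0,"claw":1},{"x":0,"y":-7,"z":0,"yaw":0,"claw":1},{"x":0,"y":-8,"z":0,"yaw":0,"claw":1},{"x":0,"y":-8,"z":0,"yaw":0,"claw":1},{"x":0,"y":0,"z":1,"yaw":0,"claw":1},{"x":0,"y":0,"z":0,"yaw":0,"claw":1},{"x":0,"y":0,"z":0,"yaw":0,"claw":1}]}}

```text
time_s: 8.35
eef_pos: [0.6263, 0.2774, 0.2456]
orientation: [0.565, -0.565, -0.424, 0.425]
wrist_force: [0.2, 0.4, 0.4]
width: 0.0005
```

>>> {"method": "send_rows", "body": {"moves": [{"x":0,"y":7,"z":0,"yaw":0,"claw":1},{"x":0,"y":7,"z":0,"yaw":0,"claw":1},{"x":0,"y":7,"z":0,"yaw":0,"claw":1},{"x":0,"y":7,"z":0,"yaw":0,"claw":1},{"x":0,"y":7,"z":0,"yaw":0,"claw":1},{"x":0,"y":0,"z":0,"yaw":0,"claw":1},{"x":0,"y":0,"z":0,"yaw":0,"claw":1},{"x":0,"y":0,"z":0,"yaw":0,"claw":1}]}}

```text
time_s: 9.02
eef_pos: [0.6272, 0.2778, 0.2119]
orientation: [-0.565, 0.565, 0.425, -0.425]
wrist_force: [-1.3, -0.6, 7.7]
width: 0.0009
```

>>> {"method": "send_rows", "body": {"moves": [{"x":0,"y":-7,"z":0,"yaw":0,"claw":1},{"x":0,"y":-7,"z":0,"yaw":0,"claw":1},{"x":0,"y":-7,"z":0,"yaw":0,"claw":1},{"x":0,"y":-7,"z":0,"yaw":0,"claw":1},{"x":0,"y":-7,"z":0,"yaw":0,"claw":1},{"x":0,"y":0,"z":0,"yaw":0,"claw":1},{"x":0,"y":0,"z":0,"yaw":0,"claw":1},{"x":0,"y":0,"z":0,"yaw":0,"claw":1}]}}

```text
time_s: 9.68
eef_pos: [0.6264, 0.2773, 0.2458]
orientation: [0.565, -0.565, -0.424, 0.425]
wrist_force: [0.7, 0.2, 0.7]
width: 0.0005
```

Run:
```python
from h import *
im=grab('scene','scene5');print(bot.observe()['eef_pos'],red(im,320,260,350,295))
a=cv2.imread('pics/scene4.png')[235:305,305:375];b=cv2.imread('pics/scene5.png')[235:305,305:375]
cv2.imwrite('pics/crop5.png',np.hstack([cv2.resize(i,(400,400),interpolation=cv2.INTER_CUBIC) for i in (a,b)]))
```

```text
[0.62638446 0.27732692 0.24571002] [(np.int32(23), array([334.52173913, 280.34782609]))]
```

View pics/crop5.png

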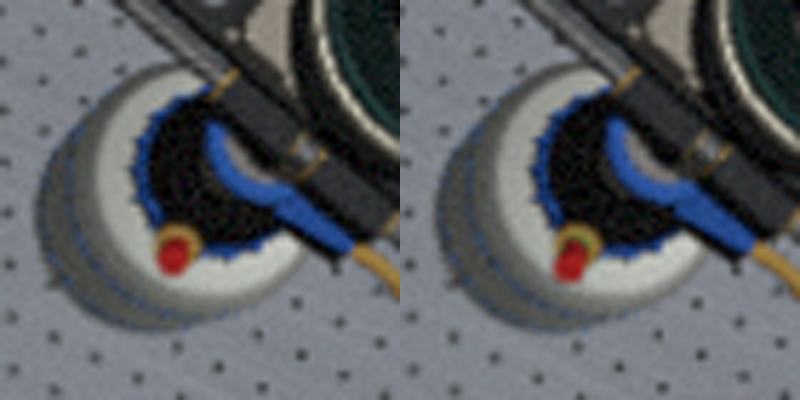

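>>> {"method": "send_rows", "body": {"moves": [{"x":0,"y":7,"z":0,"yaw":0,"claw":1},{"x":0,"y":7,"z":0,"yaw":0,"claw":1},{"x":0,"y":7,"z":0,"yaw":0,"claw":1},{"x":0,"y":7,"z":0,"yaw":0,"claw":1},{"x":0,"y":7,"z":0,"yaw":0,"claw":1},{"x":0,"y":1,"z":0,"yaw":0,"claw":1},{"x":0,"y":0,"z":0,"yaw":0,"claw":1},{"x":0,"y":0,"z":0,"yaw":0,"claw":1}]}}

```text
time_s: 10.4
eef_pos: [0.6273, 0.2777, 0.2112]
orientation: [-0.565, 0.565, 0.425, -0.424]
wrist_force: [-0.7, -0.6, 7.0]
width: 0.0005
```

>>> {"method": "send_rows", "body": {"moves": [{"x":0,"y":-7,"z":0,"yaw":0,"claw":1},{"x":0,"y":-7,"z":0,"yaw":0,"claw":1},{"x":0,"y":-7,"z":0,"yaw":0,"claw":1},{"x":0,"y":-7,"z":0,"yaw":0,"claw":1},{"x":0,"y":-8,"z":0,"yaw":0,"claw":1},{"x":0,"y":0,"z":0,"yaw":0,"claw":1},{"x":0,"y":0,"z":0,"yaw":0,"claw":1},{"x":0,"y":0,"z":0,"yaw":0,"claw":1}]}}

```text
time_s: 11.07
eef_pos: [0.6263, 0.2773, 0.2458]
orientation: [0.565, -0.565, -0.424, 0.425]
wrist_force: [-0.3, -0.4, 0.4]
width: 0.0006
```

>>> {"method": "send_rows", "body": {"moves": [{"x":0,"y":7,"z":0,"yaw":0,"claw":1},{"x":0,"y":7,"z":0,"yaw":0,"claw":1},{"x":0,"y":7,"z":0,"yaw":0,"claw":1},{"x":0,"y":7,"z":0,"yaw":0,"claw":1},{"x":0,"y":7,"z":0,"yaw":0,"claw":1},{"x":0,"y":1,"z":0,"yaw":0,"claw":1},{"x":0,"y":0,"z":0,"yaw":0,"claw":1},{"x":0,"y":0,"z":0,"yaw":0,"claw":1}]}}

```text
time_s: 11.73
eef_pos: [0.6272, 0.2777, 0.211]
orientation: [-0.565, 0.565, 0.425, -0.424]
wrist_force: [-0.3, -0.2, 7.4]
width: 0.0004
```

>>> {"method": "send_rows", "body": {"moves": [{"x":0,"y":-7,"z":0,"yaw":0,"claw":1},{"x":0,"y":-7,"z":0,"yaw":0,"claw":1},{"x":0,"y":-7,"z":0,"yaw":0,"claw":1},{"x":0,"y":-7,"z":0,"yaw":0,"claw":1},{"x":0,"y":-8,"z":0,"yaw":0,"claw":1},{"x":0,"y":0,"z":0,"yaw":0,"claw":1},{"x":0,"y":0,"z":0,"yaw":0,"claw":1},{"x":0,"y":0,"z":0,"yaw":0,"claw":1}]}}

```text
time_s: 12.4
eef_pos: [0.6263, 0.2773, 0.2457]
orientation: [0.565, -0.565, -0.424, 0.425]
wrist_force: [-0.2, -0.6, 0.2]
width: 0.0005
```

Run:
```python
from h import *
im=grab('scene','scene6');print(bot.observe()['eef_pos'],red(im,320,260,350,295))
a=cv2.imread('pics/scene5.png')[235:305,305:375];b=cv2.imread('pics/scene6.png')[235:305,305:375]
cv2.imwrite('pics/crop6.png',np.hstack([cv2.resize(i,(400,400),interpolation=cv2.INTER_CUBIC) for i in (a,b)]))
```

```text
[0.62636315 0.27731011 0.24569764] [(np.int32(23), array([334.04347826, 281.60869565]))]
```

View pics/crop6.png

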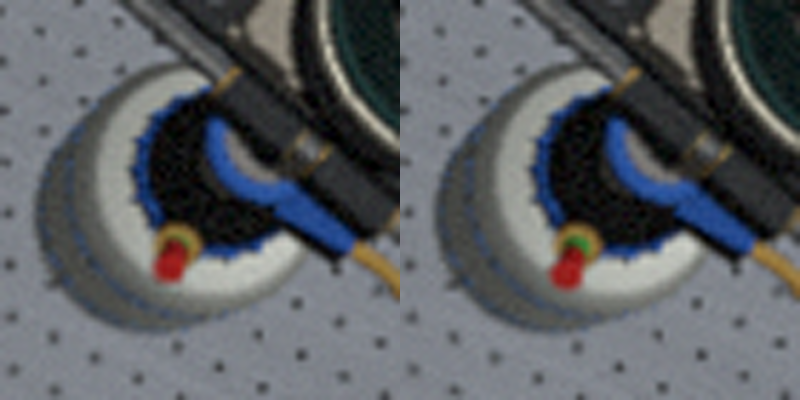

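>>> {"method": "send_rows", "body": {"moves": [{"x":0,"y":7,"z":0,"yaw":0,"claw":1},{"x":0,"y":7,"z":0,"yaw":0,"claw":1},{"x":0,"y":7,"z":0,"yaw":0,"claw":1},{"x":0,"y":7,"z":0,"yaw":0,"claw":1},{"x":0,"y":7,"z":0,"yaw":0,"claw":1},{"x":0,"y":2,"z":0,"yaw":0,"claw":1},{"x":0,"y":0,"z":0,"yaw":0,"claw":1},{"x":0,"y":0,"z":0,"yaw":0,"claw":1}]}}

```text
time_s: 13.12
eef_pos: [0.6274, 0.2777, 0.2105]
orientation: [-0.565, 0.565, 0.425, -0.424]
wrist_force: [-1.6, 0.2, 8.9]
width: 0.0009
```

>>> {"method": "send_rows", "body": {"moves": [{"x":0,"y":-7,"z":0,"yaw":0,"claw":1},{"x":0,"y":-7,"z":0,"yaw":0,"claw":1},{"x":0,"y":-7,"z":0,"yaw":0,"claw":1},{"x":0,"y":-8,"z":0,"yaw":0,"claw":1},{"x":0,"y":-8,"z":0,"yaw":0,"claw":1},{"x":0,"y":0,"z":0,"yaw":0,"claw":1},{"x":0,"y":0,"z":0,"yaw":0,"claw":1},{"x":0,"y":0,"z":0,"yaw":0,"claw":1}]}}

```text
time_s: 13.78
eef_pos: [0.6263, 0.2773, 0.2457]
orientation: [0.565, -0.565, -0.424, 0.425]
wrist_force: [-0.2, -1.0, -0.3]
width: 0.0003
```

>>> {"method": "send_rows", "body": {"moves": [{"x":0,"y":7,"z":0,"yaw":0,"claw":1},{"x":0,"y":7,"z":0,"yaw":0,"claw":1},{"x":0,"y":7,"z":0,"yaw":0,"claw":1},{"x":0,"y":7,"z":0,"yaw":0,"claw":1},{"x":0,"y":7,"z":0,"yaw":0,"claw":1},{"x":0,"y":2,"z":0,"yaw":0,"claw":1},{"x":0,"y":0,"z":0,"yaw":0,"claw":1},{"x":0,"y":0,"z":0,"yaw":0,"claw":1}]}}

```text
time_s: 14.45
eef_pos: [0.6272, 0.2777, 0.2105]
orientation: [-0.565, 0.565, 0.425, -0.424]
wrist_force: [-2.0, -0.9, 9.7]
width: 0.0005
```

>>> {"method": "send_rows", "body": {"moves": [{"x":0,"y":-7,"z":0,"yaw":0,"claw":1},{"x":0,"y":-7,"z":0,"yaw":0,"claw":1},{"x":0,"y":-7,"z":0,"yaw":0,"claw":1},{"x":0,"y":-8,"z":0,"yaw":0,"claw":1},{"x":0,"y":-8,"z":0,"yaw":0,"claw":1},{"x":0,"y":0,"z":0,"yaw":0,"claw":1},{"x":0,"y":0,"z":0,"yaw":0,"claw":1},{"x":0,"y":0,"z":0,"yaw":0,"claw":1}]}}

```text
time_s: 15.12
eef_pos: [0.6263, 0.2773, 0.2457]
orientation: [0.565, -0.565, -0.424, 0.425]
wrist_force: [0.4, -0.0, 0.0]
width: 0.0007
```

Run:
```python
from h import *
im=grab('scene','scene7');print(bot.observe()['eef_pos'],red(im,320,260,350,295))
a=cv2.imread('pics/scene6.png')[235:305,305:375];b=cv2.imread('pics/scene7.png')[235:305,305:375]
cv2.imwrite('pics/crop7.png',np.hstack([cv2.resize(i,(400,400),interpolation=cv2.INTER_CUBIC) for i in (a,b)]))
```

```text
[0.62637331 0.27731692 0.24562879] [(np.int32(22), array([334.13636364, 281.5       ]))]
```

View pics/crop7.png

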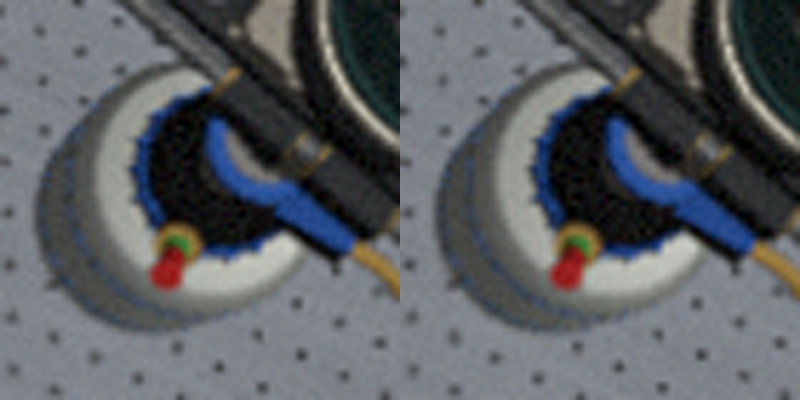

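The pin has stopped moving and the green band shows, so I'll retreat and check from both cameras.

>>> {"method": "send_rows", "body": {"moves": [{"x":0,"y":-20,"z":0,"yaw":0,"claw":1},{"x":0,"y":-30,"z":0,"yaw":0,"claw":1},{"x":0,"y":-10,"z":20,"yaw":0,"claw":1},{"x":12,"y":0,"z":32,"yaw":0,"claw":1},{"x":12,"y":0,"z":32,"yaw":0,"claw":1},{"x":12,"y":0,"z":32,"yaw":0,"claw":1},{"x":12,"y":0,"z":32,"yaw":0,"claw":1},{"x":12,"y":0,"z":32,"yaw":0,"claw":1}]}}

```text
time_s: 15.83
eef_pos: [0.469, 0.3858, 0.306]
orientation: [-0.565, 0.565, 0.424, -0.425]
wrist_force: [0.4, 1.5, 0.6]
width: 0.0004
```

>>> {"method": "send_rows", "body": {"moves": [{"x":12,"y":0,"z":30,"yaw":0,"claw":1},{"x":12,"y":0,"z":30,"yaw":0,"claw":1},{"x":12,"y":0,"z":20,"yaw":0,"claw":1},{"x":0,"y":0,"z":0,"yaw":0,"claw":1},{"x":0,"y":0,"z":0,"yaw":0,"claw":1},{"x":0,"y":0,"z":0,"yaw":0,"claw":1},{"x":0,"y":0,"z":0,"yaw":0,"claw":1},{"x":0,"y":0,"z":0,"yaw":0,"claw":1}]}}

```text
time_s: 16.5
eef_pos: [0.4052, 0.4409, 0.3064]
orientation: [-0.566, 0.566, 0.424, -0.424]
wrist_force: [-0.8, 0.7, -0.1]
width: 0.0008
```

Run:
```python
from h import *
a=grab('scene','scene8');b=grab('top','top8')
S=disc(a,335,245,375,285);T=disc(b,125,140,165,180);print(S,T)
if S and T: print('knob',tri([('scene',*S[0][1]),('top',*T[0][1])]))
print(red(a,320,260,350,295),red(b,145,135,170,155),bot.observe()['time_s'])
d=[cv2.absdiff(cv2.imread(f'pics/{n}0.png'),cv2.imread(f'pics/{n}8.png')).max(2) for n in('scene','top')]
c=[cv2.imread('pics/scene8.png')[235:305,305:375],cv2.imread('pics/top8.png')[120:190,115:185]]
cv2.imwrite('pics/crop8.png',np.hstack([cv2.resize(i,(400,400),interpolation=cv2.INTER_CUBIC) for i in c]))
cv2.imwrite('pics/diff8.png',cv2.resize(np.hstack(d),(800,300))*3)
```

```text
[(198.5, array([351.1928463 , 259.15330029]))] [(194.0, array([144.07117081, 155.18200874]))]
knob [0.6271676  0.27704026 0.23938257]
[(np.int32(23), array([334.04347826, 281.60869565]))] [(np.int32(8), array([156.5, 141. ]))] 16.6
```

View pics/crop8.png

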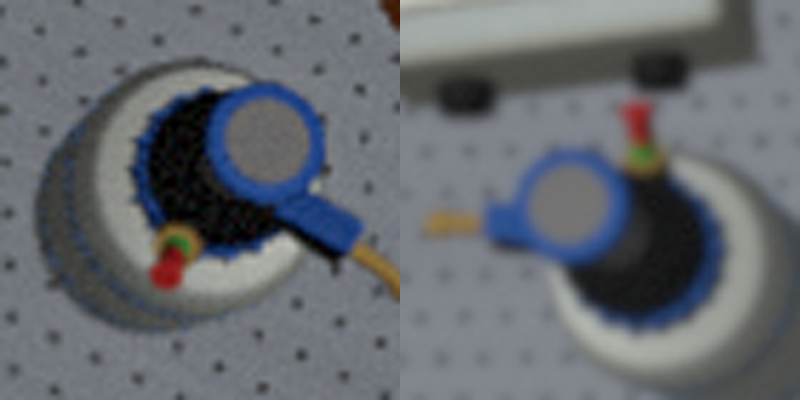

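View pics/diff8.png

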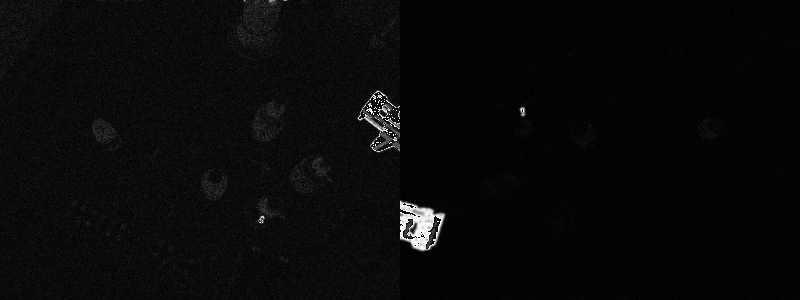

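Run:
```python
from h import *
B=np.array([.6272,.277,0]); u=np.array([1,-.125,0]);u/=np.linalg.norm(u)
for t in(.7,1): print(t,proj('top',B+u*(.038+.011*t)+[0,0,.175+.013*t]))
print(tri([('scene',333.9,284),('top',156.3,139)])-B)
s=bot.observe();print(s['wrist_force'],np.abs(s['qd']).max()); print(bot.sign_off())
```

```text
0.7 [155.9771933  140.37622854]
1 [155.62592174 138.43586553]
[ 0.04939971 -0.00452708  0.18004552]
[-0.00934889 -0.02713087  0.41365478] 0.005204056274055901
the job is handed in; nothing more can be done
None
```

The rinse bottle is pumped up: the red pin stands out to its limit, the green band shows, and the plunger is up. I handed the job in at about 16.6 s.

I gave the blue plunger 8 strokes with the closed fingertips. Each went down about 28–30 mm, and I raised the fingertips about 5 mm clear of the plunger's top between strokes. On one stroke I pressed down to the stop to confirm the depth; the wrist force there was about 16 N.

- **Pin:** Its picture did not change between strokes 6 and 8, so the extra strokes were surplus. The tip now measures about 50 mm from the bottle's axis, against an expected 49 mm.
- **Plunger:** The knob top is at 239.4 mm, within 0.1 mm of where it started. It moved sideways by no more than about 0.1 mm.
- **Other things on the bench:** Comparing pictures from before and after, only the pin and the arm had moved. The arm is clear and touching nothing.
- **Checks that disagreed:** My hand-picked two-view height for the tip came out at 180 mm, against an expected 188 mm. I put this down to marking a tip only a few pixels wide. Each single view fits the fully-out tip to within about 1.5 pixels. At this resolution I can see the green band, but I can't measure its full 7 mm width.

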